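# Empty the canister of wall anchors into the tray and close it again

## Robot

A 7-joint arm with a two-finger parallel gripper is mounted at the origin on the work surface. World frame = base frame: x ahead of the robot, y to its left, z up, the work surface at z = 0. Lengths are in m, angles in rad, forces in N, time in s.
With the tool pointing down it reaches from about 0.425 to 0.95 m from the base axis. Payload 4.7 kg.
Tool frame: the origin (TCP) lies midway between the tips of the shut fingers; the grasp point (between the pads) lies 19 mm behind it; z points along the fingers, y is the line along which they close (so a half turn about z gives the same grasp; the last joint's range is limited). The gripper opens to 87 mm and grips with 3 to 60 N. Pads are 19 mm wide; open, the fingers measure 117 mm over their backs; the gripper's body (75 mm by 190 mm) begins 51 mm behind the grasp point.
Start: joints at [-1.158, 0.469, -0.049, 1.532, 0.024, 1.141, -0.082], TCP at [0.289, 0.61, 0.223] pointing down, gripper open.
Joint ranges: [-2.59, 2.59], [-0.33, 1.99], [-1.39, 1.29], [0.1, 2.45], [-1.04, 4.18], [0.21, 1.99], [-2.66, 2.66]. Speed limits (rad/s): [2.57, 2.57, 3.14, 3.14, 3.14, 3.14, 3.14].

## Interface

Orientations are given as a unit quaternion [x, y, z, w].
In Python, from rig import sense, camera, camera_params, finish_job gives the robot as it stands.
- The arm moves only by the shell command python3 -m pendant 'ROWS' [FORCE]. ROWS is JSON, a list of rows, each a list of 3 entries, a list of its own where there are three numbers: the shift along the tool's x, y, z in cm, then the turn, a rotation vector about the tool's x, y, z in degrees, then the closure, from 0 (fully open) to 1 (shut). A call has 1 to 20 rows; each row is the pose to reach, as a shift and turn from the pose commanded when the call began, along the tool's axes at that moment; what a row does not reach only later rows make up. A row lasts 1/8 s, in which the tool goes at most 62.5 mm and 10.7 degrees, less where a joint would pass 70% of its speed; a pose out of reach is approached as far as the arm can. A call with a gripper value outside its range is refused whole. The fingers move at their own pace and stop on an object; FORCE is the grip in N (left out, the last holds). Time passes only in rows, so rows that repeat a pose let the fingers close. It gives the time, the measured TCP pose, the force and the opening at its end, in the units of the state.
- sense(): the state, without advancing time (a new reading comes with each control period).
- camera(name): name is "side" or "top" or "wrist"; returns the picture (420x560x3 uint8, red, green, blue); there is no depth.
- camera_params(name): a dict with "K" (3x3 intrinsics, pixels), "k1" (the pictures are not rectified: a ray, as slopes to the right and down, at radius r is drawn at 1 + k1 r^2 times it, then the intrinsics apply), "cam_to_world" (4x4, takes a point from camera to world coordinates); the wrist camera has in their place "T_tool_cam" (4x4, takes a point from camera to tool coordinates, whose origin is the TCP and whose axes are the flange's). Camera axes: x right, y down, z forward; pixel columns grow to the right and rows downward; lengths in m; the calibration is good to about 2 mm. A picture is of the moment at which its call begins: read the wrist's pose just before it. camera_params takes no time and is no camera call.
- finish_job(): hands the job in, once; it reports no verdict.
The state is a dict: "time_s": time; "joint_pos": joint angles; "qd": joint speeds; "effort": joint torques, N m; "ee_pos": TCP position; "eef_rot": TCP orientation; "force": force on the tool from outside, world axes, zero at the start; "torque": the same for the moment, N m; "width": opening from 0.0 (shut) to 1.0 (fully open).
Only numpy, scipy, OpenCV 4.12 (cv2) and the standard library are available. Lean on these libraries where they do the work, as an engineer would, in place of code of your own. Each camera call takes 0.05 s, during which the arm holds its last target. There are 200 camera calls.

## Task

Unscrew the cap of the leaning canister (anticlockwise, regripping as needed) and stand it upright on the bench with its grip bar up. Then tip the canister forward by its handle so that all three anchors slide out into the tray, swing it back against its stop, and screw the cap down again until it is fully home, leaving the anchors in the tray. Do not knock the other things on the bench about.

Things in the scene. Friction and masses are not known exactly. Their poses are not given: they have to be found in the camera images.
- stand: Fixed steel stand: base plate 130 x 170 x 12 mm, from 20 mm in front of to 110 mm behind the pivot line; two flat posts 34 x 8 mm at y = +-50 mm, 196 mm tall; the canister hangs between them. Origin on the bench under the middle of the pivot line (which is along y, 180 mm up). x points backwards, away from the tray; z up. The canister tips towards -x.
- canister (a joint): Tipping angle about the pivot line, rad. 0: at its rest stop, leaning 30 degrees from vertical towards the stand's -x (the tray). It grows as the mouth tips forward and down, to a stop at 1.95 (mouth 52 degrees below level). Stiff friction hinge: stays where it is left; takes about 0.9 N m, or 9 N at the handle. Turning the cap does not move it.
- canister_pivot (a point): Middle of the canister on the pivot line. Canister axes: z along the tube towards the mouth, y along the pivot line, x towards the handle.
- canister_mouth (a point): Centre of the rim, 85 mm from the pivot along the canister's z; same axes. Grey tube, outer diameter 52, bore 43, 160 mm long. On the neck, 11 to 27 mm below the rim: coarse right-hand three-start thread, diameter 61 mm, lead 27 mm a turn. Anticlockwise loosens: free after about 3 rad from home, 13 mm higher. It starts at any of three angles 120 degrees apart; clockwise tightens.
- canister_handle (a point): Middle of the handle's crossbar: round rubber bar, diameter 14 mm, 70 mm clear between its side arms, along the pivot line, 100 mm from the pivot along the canister's x. At rest it is behind the canister, 30 degrees above level; tipped fully it has swung over the top to the tray side. Pinch or hook it from above all the way; it turns in the fingers.
- cap: Black screw cap, diameter 74 mm, starts fully home on the canister. Origin: centre of the skirt's lower edge, z out of its top. Skirt and top plate 36 mm high; on top a bar grip 18 mm thick (cap's x), 60 mm long (y), 32 mm high: 68 mm in all. At the start its axes equal the canister's. Inside, three lugs 120 degrees apart on a 55 mm inner diameter. 60 to 130 g.
- cap_grip (a point): Grasp point in the bar grip, on the cap's axis 58 mm above its origin and 10 mm below the bar's top.
- cap_seat (a point): Centre of the underside of the cap's top plate, 30 mm above the cap's origin; it coincides with canister_mouth when the cap is fully home.
- tray: Fixed open steel tray 190 x 190 mm, 45 mm high, walls 4 mm, in front of the stand under the tipped mouth. Origin: centre of its underside.
- anchor0_mid (a point): Middle of a steel wall anchor, 66 mm long, 13 mm in diameter with an 18 mm head 7 mm thick; about 45 g. Starts loose inside the canister.
- anchor1_mid (a point): Middle of a steel wall anchor, 66 mm long, 13 mm in diameter with an 18 mm head 7 mm thick; about 45 g. Starts loose inside the canister.
- anchor2_mid (a point): Middle of a steel wall anchor, 66 mm long, 13 mm in diameter with an 18 mm head 7 mm thick; about 45 g. Starts loose inside the canister.
- anchor0: The same anchor; origin at the centre of its head's end, z along it.
- anchor1: The same anchor; origin at the centre of its head's end, z along it.
- anchor2: The same anchor; origin at the centre of its head's end, z along it.
- spray_can: Bystander: standing steel can, diameter 58 mm, 160 mm tall. Origin: centre of its underside.
- mug: Bystander: white mug, rim diameter 80 mm, 95 mm tall, with a handle. Origin: centre of its underside.
- tape_roll: Bystander: roll of tape lying flat, diameter 110 mm, 48 mm high. Origin: centre of its underside.
- hammer: Bystander: hammer lying on the bench, 260 mm long along its x (head at +x, 90 mm across). Origin near its middle.
- screwdriver: Bystander: screwdriver lying on the bench, about 200 mm long along its x. Origin near its middle.
- plug_box: Bystander: small cardboard box 90 x 70 x 50 mm. Origin: centre of its underside.
Mind the look-alikes: they are no part of the job. Several things have the shape of the cap; the one meant has the colours described above.

How it is judged:
By the outcome, as a careful person would: the job done as asked, in the order asked, and still so for the second after the job is handed in, with the robot touching nothing.
It also fails if it takes over 72 s, if anything falls off the work surface, if the arm or the gripper's body presses on something with over 40 N, if the wrist force passes 120 N, or if a joint passes its speed limit or range.

## Working session

There is one attempt and no reset: what is moved stays moved. The work goes in short steps, Python scripts to look and compute and a shell command to move; the robot and the scene stay as the last step left them, time stands still between calls to the robot, and variables do not carry over. Pictures are saved under pics/ and viewed, on a budget of 10 in all, crops included, one or two more only if the job needs it, and the job is handed in when it is done.

```bash
ls && mkdir -p pics && python3 - <<'E'
from rig import sense,camera,camera_params
import cv2,numpy as np
s=sense();print({k:np.round(v,3).tolist() for k,v in s.items()})
for n in("side","top"):
    im=camera(n);np.save(f"pics/{n}0.npy",im);cv2.imwrite(f"pics/{n}0.png",im[:,:,::-1])
    p=camera_params(n);print(n,{k:np.round(v,4).tolist() for k,v in p.items()})
print({k:np.round(v,4).tolist() for k,v in camera_params("wrist").items()})
a=[cv2.imread(f"pics/{n}0.png") for n in("side","top")]
E
```

```text
pics
{'time_s': 0.0, 'joint_pos': [-1.158, 0.469, -0.049, 1.534, 0.024, 1.141, -0.082], 'qd': [0.001, 0.0, -0.001, 0.001, 0.001, -0.0, -0.001], 'effort': [0.001, -50.796, -0.08, -23.615, -0.061, 0.038, 0.0], 'ee_pos': [0.288, 0.61, 0.221], 'eef_rot': [0.219, 0.976, -0.001, -0.0], 'force': [-0.545, -0.123, 0.102], 'torque': [-0.02, 0.019, -0.019], 'width': 0.999}
side {'K': [[467.9172, 0.0, 279.5109], [0.0, 467.9172, 202.5782], [0.0, 0.0, 1.0]], 'k1': -0.1652, 'cam_to_world': [[0.8845, -0.3584, 0.2988, 0.1449], [-0.4666, -0.6715, 0.5756, -0.7162], [-0.0057, -0.6485, -0.7612, 1.0766], [0.0, 0.0, 0.0, 1.0]]}
top {'K': [[521.4093, 0.0, 274.9091], [0.0, 521.4093, 215.7536], [0.0, 0.0, 1.0]], 'k1': 0.0199, 'cam_to_world': [[0.0147, -0.996, 0.0883, 0.3902], [-0.9997, -0.0128, 0.0216, -0.0418], [-0.0203, -0.0885, -0.9959, 1.4831], [0.0, 0.0, 0.0, 1.0]]}
{'K': [[308.6021, 0.0, 282.0113], [0.0, 308.6021, 210.8818], [0.0, 0.0, 1.0]], 'k1': -0.0046, 'T_tool_cam': [[-0.0, -0.9662, -0.2577, 0.0705], [1.0, -0.0002, 0.0004, 0.0005], [-0.0005, -0.2577, 0.9662, -0.162], [0.0, 0.0, 0.0, 1.0]]}
```

View pics/side0.png

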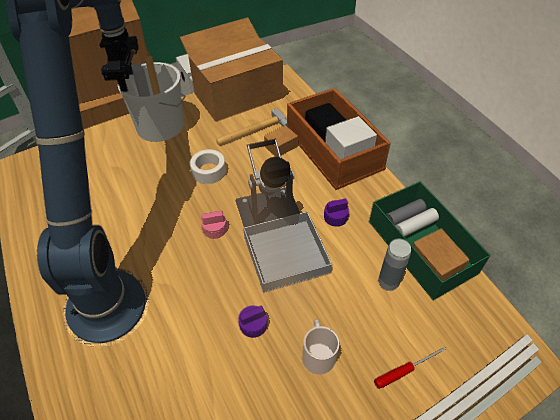

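View pics/top0.png

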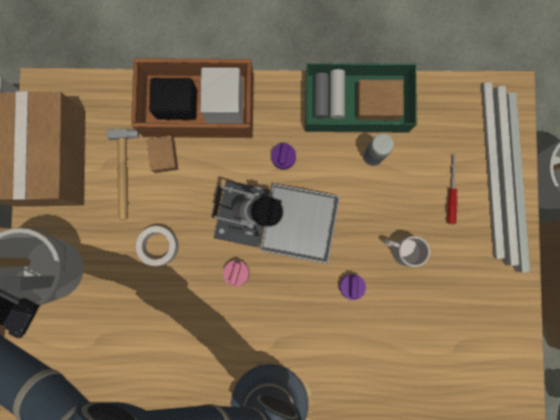

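```bash
python3 - <<'E'
import cv2,numpy as np
a=cv2.imread("pics/top0.png")[165:275,205:345];b=cv2.imread("pics/side0.png")[130:295,225:345]
a=cv2.resize(a,(560,440),interpolation=cv2.INTER_CUBIC);b=cv2.resize(b,(0,0),fx=3.5,fy=3.5,interpolation=cv2.INTER_CUBIC)
b=b[:600]
b=cv2.resize(b,(int(b.shape[1]*440/b.shape[0]),440));c=np.hstack([a,b]);c=c[:,:800];print(a.shape,b.shape,c.shape)
cv2.imwrite("pics/crop1.png",np.clip(c.astype(float)*1.6,0,255))
E
```

```text
(440, 560, 3) (440, 319, 3) (440, 800, 3)[ WARN:0@0.040] global loadsave.cpp:1063 imwrite_ Unsupported depth image for selected encoder is fallbacked to CV_8U.
```

View pics/crop1.png

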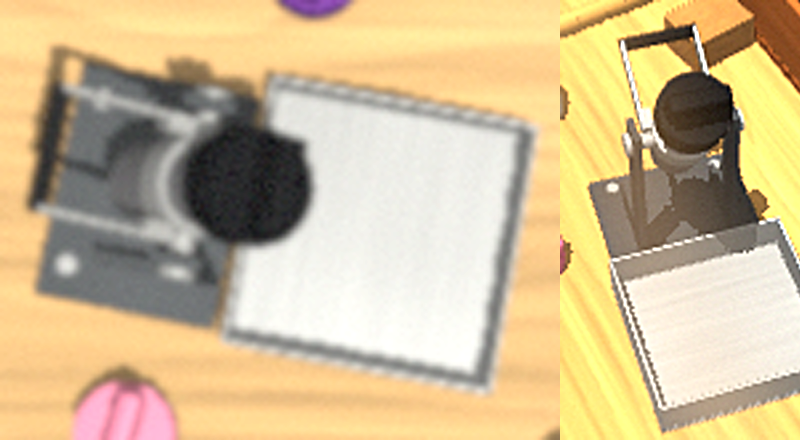

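```bash
cat > h.py <<'E'
import numpy as np,cv2
from scipy.spatial.transform import Rotation as R
from rig import sense,camera,camera_params
def pose(s=None):
    s=s or sense();T=np.eye(4);T[:3,:3]=R.from_quat(s["eef_rot"]).as_matrix();T[:3,3]=s["ee_pos"];return T
def cam(n,T=None):
    p=camera_params(n);M=p["cam_to_world"] if n!="wrist" else (pose() if T is None else T)@np.array(p["T_tool_cam"])
    return np.array(p["K"]),p["k1"],np.array(M)
def ray(c,uv):
    K,k,M=c;d=np.array([(uv[0]-K[0,2])/K[0,0],(uv[1]-K[1,2])/K[1,1]]);x=d.copy()
    for _ in range(20): x=d/(1+k*(x@x))
    v=M[:3,:3]@np.r_[x,1];return M[:3,3],v/np.linalg.norm(v)
def plane(c,uv,z):
    o,v=ray(c,uv);return o+v*(z-o[2])/v[2]
def tri(rs):
    A=sum(np.eye(3)-np.outer(v,v) for o,v in rs);b=sum((np.eye(3)-np.outer(v,v))@o for o,v in rs)
    p=np.linalg.solve(A,b);return p,[np.linalg.norm(np.cross(p-o,v)) for o,v in rs]
def proj(c,p):
    K,k,M=c;q=M[:3,:3].T@(np.array(p)-M[:3,3]);x=q[:2]/q[2];x=x*(1+k*(x@x));return K[0,0]*x[0]+K[0,2],K[1,1]*x[1]+K[1,2]
def stand(): # -> origin xy, yaw of stand
    return np.load("stand.npy")
E
cat > m1.py <<'E'
from h import *
t=cam("top");sd=cam("side")
g=lambda x,y:(205+x/4,165+y/4)
def S(x,y): return (225+(x-560)/2.667,130+y/2.667)
c=[plane(t,g(*q),.045) for q in[(270,75),(535,125),(490,388),(225,338)]]
c=np.array(c);print("tray",c.round(3).tolist(),c.mean(0).round(3),[np.linalg.norm(c[i]-c[i-1]).round(3) for i in range(4)])
d=(c[1]-c[0]+c[2]-c[3]);d2=c[0]-c[3]+c[1]-c[2];print("tray yaw of -x dir",np.degrees(np.arctan2(d[1],d[0])),np.degrees(np.arctan2(d2[1],d2[0])))
p=[plane(t,g(*q),.012) for q in[(38,292),(218,327)]];print("base",np.array(p).round(3).tolist())
e1,r1=tri([ray(t,g(60,60)),ray(sd,S(692,30))]);e2,r2=tri([ray(t,g(38,205)),ray(sd,S(625,45))])
print("handle ends",e1.round(3),e2.round(3),r1[0],r2[0],np.linalg.norm(e1-e2))
im=np.load("pics/top0.npy").astype(int)
def blob(im,x0,y0,x1,y1,th=45):
    m=(im.max(2)<th).astype(np.uint8);w=np.zeros_like(m);w[y0:y1,x0:x1]=m[y0:y1,x0:x1]
    n,l,st,ce=cv2.connectedComponentsWithStats(w);i=1+np.argmax(st[1:,4]);return st[i].tolist(),ce[i]
b=blob(im,245,190,290,235);print(b)
b2=blob(np.load("pics/side0.npy").astype(int),250,150,300,195);print(b2)
E
python3 m1.py
```

```text
tray [[0.607, -0.003, 0.045], [0.574, -0.187, 0.045], [0.392, -0.157, 0.045], [0.424, 0.026, 0.045]] [ 0.499 -0.08   0.045] [np.float64(0.185), np.float64(0.187), np.float64(0.184), np.float64(0.185)]
tray yaw of -x dir -99.97425996172966 -9.073789458871788
base [[0.455, 0.16, 0.012], [0.432, 0.032, 0.012]]
handle ends [0.578 0.124 0.225] [0.497 0.131 0.232] 0.009811406319077835 0.0008242432321776075 0.08184551616773506
([251, 190, 31, 36, 751], array([265.92809587, 210.01864181]))
([262, 157, 31, 38, 553], array([280.98553345, 173.31103074]))
```

```bash
cat >> h.py <<'E'
O=np.array([.5195,.037,0]);PSI=np.radians(79.9)
def frame(O=None,psi=None,ang=0.):
    O=globals()["O"] if O is None else O;psi=PSI if psi is None else psi
    xs=np.array([np.cos(psi),np.sin(psi),0]);ys=np.array([-np.sin(psi),np.cos(psi),0]);z=np.array([0,0,1.])
    a=np.pi/6+ang;zc=-np.sin(a)*xs+np.cos(a)*z;xc=np.cos(a)*xs+np.sin(a)*z
    return O+.18*z,xc,ys,zc
def tool(p,zt,yt):
    T=np.eye(4);zt=zt/np.linalg.norm(zt);yt=yt-(yt@zt)*zt;yt/=np.linalg.norm(yt)
    T[:3,:3]=np.c_[np.cross(yt,zt),yt,zt];T[:3,3]=p;return T
def rel(T,T0=None):
    T0=pose() if T0 is None else T0
    D=np.linalg.inv(T0)@T;return (D[:3,3]*100).round(2).tolist(),np.degrees(R.from_matrix(D[:3,:3]).as_rotvec()).round(1).tolist()
def az(a): return np.array([np.cos(np.radians(a)),np.sin(np.radians(a)),0])
E
python3 - <<'E'
from h import *
P,xc,ys,zc=frame()
t=cam("top");s=cam("side")
for d in(.091,.123):print(d,np.round(proj(t,P+zc*d),1),np.round(proj(s,P+zc*d),1))
print("handle",[np.round(proj(c,P+xc*.1+k*ys*.035),1).tolist() for c in(t,s) for k in(-1,1)])
dn=np.array([0,0,-1.])
print(rel(tool([.289,.61,.40],dn,az(50))))
print(rel(tool([.45,.30,.43],dn,az(-20))))
print(rel(tool(P+zc*.243-zc*.019,-zc,-xc)), P+zc*.224)
E
```

```text
0.091 [271.8 210.3] [278.9 171.1]
0.123 [278.3 210.4] [280.8 167.5]
handle [[221.5, 187.2], [215.8, 215.4], [276.4, 142.2], [251.2, 147.7]]
([-0.05, 0.02, -17.84], [-0.1, 0.0, 14.7])
([-27.85, -21.12, -20.8], [-0.1, 0.1, 84.7])
([-48.32, -52.73, -15.14], [5.7, 42.9, 159.5]) [ 0.49985893 -0.07326436  0.37398969]
```

```bash
python3 -m pendant '[[[0,0,-6],[0,0,5],0],[[0,0,-12],[0,0,10],0],[[0,0,-18],[0,0,15],0],[[-5,-4,-18.5],[0,0,25],0],[[-10,-8,-19],[0,0,35],0],[[-14,-11,-19.5],[0,0,45],0],[[-18.5,-14,-20],[0,0,55],0],[[-23,-17.5,-20.5],[0,0,65],0],[[-27.85,-21.1,-20.8],[0,0,75],0],[[-27.85,-21.1,-20.8],[0,0,84.7],0]]' 
python3 - <<'E'
from h import *
s=sense();print(np.round(s["joint_pos"],2),s["force"])
P,xc,ys,zc=frame()
print(rel(tool(P+zc*.224,-zc,-xc)))
E
```

```text
time_s: 1.35
ee_pos: [0.4532, 0.2943, 0.4313]
eef_rot: [0.824, 0.567, 0.001, 0.001]
force: [-0.8, 1.2, 0.8]
width: 0.998
[-0.94  0.13  0.33  1.54 -0.04  1.48 -0.98] [-0.77229801  1.24078129  0.76365267]
([-32.66, 17.5, 5.76], [25.1, 20.6, 77.2])
```

```bash
python3 -m pendant '[[[-4,2.2,0.7],[3,2.5,9.5],0],[[-8,4.4,1.4],[6,5,19],0],[[-12,6.6,2.1],[9,7.5,28.5],0],[[-16,8.8,2.9],[12,10,38],0],[[-20.5,11,3.6],[15,12.5,47.5],0],[[-24.5,13.2,4.3],[18.5,15,57],0],[[-28.6,15.3,5],[22,18,67],0],[[-32.66,17.5,5.76],[25.1,20.6,77.2],0],[[-32.66,17.5,5.76],[25.1,20.6,77.2],0],[[-32.66,17.5,5.76],[25.1,20.6,77.2],0]]' 
python3 - <<'E'
from h import *
s=sense();print(np.round(s["joint_pos"],2),s["force"])
T=pose(s);P,xc,ys,zc=frame()
print(rel(tool(P+zc*.224,-zc,-xc)))
im=camera("wrist");np.save("pics/w1.npy",im);np.save("pics/w1T.npy",T);cv2.imwrite("pics/w1.png",im[:,:,::-1])
c=cam("wrist",T)
for d in(.091,.123):print(proj(c,P+zc*d))
for k in(-1,1):print(proj(c,P+zc*.123+k*.03*ys))
for k in(-1,1):print("post",proj(c,P+k*.05*ys))
E
```

```text
time_s: 2.6
ee_pos: [0.5027, -0.0657, 0.3727]
eef_rot: [0.963, -0.077, 0.019, -0.258]
force: [0.1, 0.8, 0.2]
width: 0.997
[-0.35  0.17  0.82  1.77 -0.62  1.47 -1.13] [0.14216192 0.78672326 0.20336244]
([-0.16, 0.62, -0.51], [-0.0, 0.6, 0.8])
(np.float64(288.97744422179676), np.float64(203.99254422567557))
(np.float64(289.7506984000044), np.float64(213.1121770921221))
(np.float64(290.5169866957075), np.float64(178.76704155594268))
(np.float64(289.02842255989447), np.float64(245.4485654152947))
post (np.float64(288.2596407496796), np.float64(145.21699156117393))
post (np.float64(286.7015817381129), np.float64(224.1062171304074))
```

View pics/w1.png

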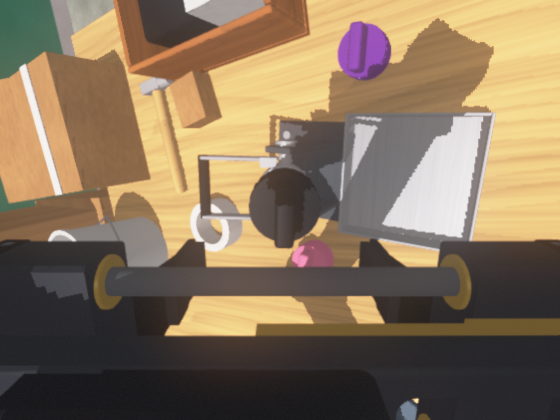

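```bash
python3 - <<'E'
from h import *
s=sense();T=pose(s);P,xc,ys,zc=frame()
print(s["ee_pos"],np.abs(s["qd"]).max(),rel(tool(P+zc*.224,-zc,-xc),T))
im=camera("wrist").astype(int);c=cam("wrist",T)
print("plate",np.round(proj(c,P+zc*.091),1),"handle",[np.round(proj(c,P+xc*.1+k*ys*.035),1).tolist() for k in(-1,1)])
m=(im.max(2)<50).astype(np.uint8);m[250:]=0;m=cv2.morphologyEx(m,cv2.MORPH_OPEN,np.ones((15,15)))
n,l,st,ce=cv2.connectedComponentsWithStats(m)
for i in range(1,n):print(st[i],ce[i].round(1))
for r in(190,200,210,235): print(r,im[r,240:335].max(1).tolist())
t=cam("top")
E
```

```text
[ 0.50286347 -0.064924    0.37288022] 0.015135509066114784 ([-0.17, 0.7, -0.53], [-0.0, 0.7, 0.9])
plate [289.9 204. ] handle [[206.7, 156.3], [209.4, 211.7]]
190 [240, 239, 238, 238, 237, 238, 237, 237, 237, 237, 236, 236, 227, 178, 108, 98, 99, 99, 98, 97, 96, 97, 95, 95, 94, 95, 94, 92, 91, 91, 90, 90, 89, 86, 83, 80, 75, 69, 69, 70, 69, 68, 67, 67, 66, 65, 65, 65, 64, 63, 62, 63, 62, 62, 61, 60, 59, 59, 60, 58, 56, 57, 57, 58, 57, 58, 65, 69, 69, 70, 70, 68, 69, 68, 68, 66, 62, 61, 68, 71, 70, 70, 71, 71, 69, 69, 69, 70, 70, 70, 69, 70, 73, 92, 110]
200 [229, 226, 226, 226, 227, 226, 227, 227, 227, 225, 187, 118, 101, 99, 98, 97, 97, 97, 97, 95, 95, 95, 94, 93, 92, 93, 92, 90, 91, 90, 89, 88, 88, 88, 87, 82, 74, 68, 69, 68, 68, 68, 66, 66, 65, 65, 64, 63, 63, 63, 62, 62, 60, 60, 59, 59, 59, 60, 59, 58, 58, 59, 58, 57, 56, 57, 65, 69, 69, 68, 69, 69, 68, 66, 67, 68, 66, 65, 66, 66, 63, 63, 66, 66, 66, 67, 67, 67, 66, 67, 67, 65, 66, 66, 66]
210 [241, 242, 241, 241, 241, 241, 241, 241, 239, 216, 143, 103, 97, 98, 98, 97, 96, 95, 95, 95, 95, 94, 93, 93, 93, 91, 90, 89, 91, 89, 88, 88, 87, 87, 84, 80, 75, 75, 80, 87, 89, 88, 87, 85, 83, 80, 78, 76, 76, 74, 72, 71, 69, 66, 64, 63, 60, 60, 59, 58, 58, 60, 60, 57, 59, 64, 70, 71, 69, 70, 70, 69, 70, 68, 68, 68, 67, 68, 67, 66, 66, 68, 69, 71, 73, 75, 75, 78, 84, 92, 100, 107, 110, 108, 100]
235 [204, 222, 229, 229, 229, 229, 229, 229, 228, 228, 229, 229, 228, 228, 228, 229, 229, 228, 228, 228, 228, 228, 221, 204, 165, 121, 100, 94, 90, 90, 91, 89, 89, 88, 86, 81, 78, 82, 85, 90, 91, 89, 88, 86, 84, 83, 82, 81, 79, 77, 76, 73, 71, 70, 69, 72, 75, 78, 77, 78, 78, 77, 77, 81, 86, 110, 137, 165, 184, 168, 144, 138, 138, 139, 142, 148, 174, 215, 226, 200, 148, 139, 139, 138, 138, 138, 138, 138, 138, 138, 137, 137, 138, 138, 139]
```

```bash
sed -i 's/^O=.*;PSI/O=np.array([.5187,.0412,0]);PSI/' h.py && python3 - <<'E'
from h import *
P,xc,ys,zc=frame()
print(rel(tool(P+zc*.156,-zc,-xc)))
E
```

```text
([-0.23, 0.39, 6.46], [-0.0, 0.7, 1.0])
```

```bash
python3 -m pendant '[[[-0.1,0.2,3.2],[0,0.7,1],0],[[-0.25,0.4,6.5],[0,0.7,1],0],[[-0.25,0.4,6.5],[0,0.7,1],0],[[-0.25,0.4,6.5],[0,0.7,1],0]]' && python3 - <<'E'
from h import *
s=sense();T=pose(s);P,xc,ys,zc=frame()
print(s["ee_pos"],np.abs(s["qd"]).max(),rel(tool(P+zc*.156,-zc,-xc),T))
im=camera("wrist");c=cam("wrist",T);im2=im.copy()
for q in [P+zc*.123+a*ys*.03+b*xc*.009 for a in(-1,1) for b in(-1,1)]:cv2.circle(im2,tuple(np.round(proj(c,q)).astype(int).tolist()),1,(255,0,0),-1)
for th in np.arange(0,6.28,.3):cv2.circle(im2,tuple(np.round(proj(c,P+zc*.091+.037*(np.cos(th)*xc+np.sin(th)*ys))).astype(int).tolist()),1,(0,255,0),-1)
o=cv2.resize(im2[120:320,160:420],(780,600),interpolation=cv2.INTER_CUBIC)[:,:,::-1]
cv2.imwrite("pics/w2.png",np.clip(o.astype(int)*2,0,255).astype(np.uint8))
E
```

```text
time_s: 3.2
ee_pos: [0.5055, -0.0372, 0.3159]
eef_rot: [0.962, -0.086, 0.024, -0.258]
force: [-1.2, 0.1, 1.0]
width: 1.003
[ 0.5055259  -0.03721981  0.31587621] 0.01435489379726769 ([-0.08, -0.09, 0.14], [0.0, -0.2, -0.1])
```

View pics/w2.png

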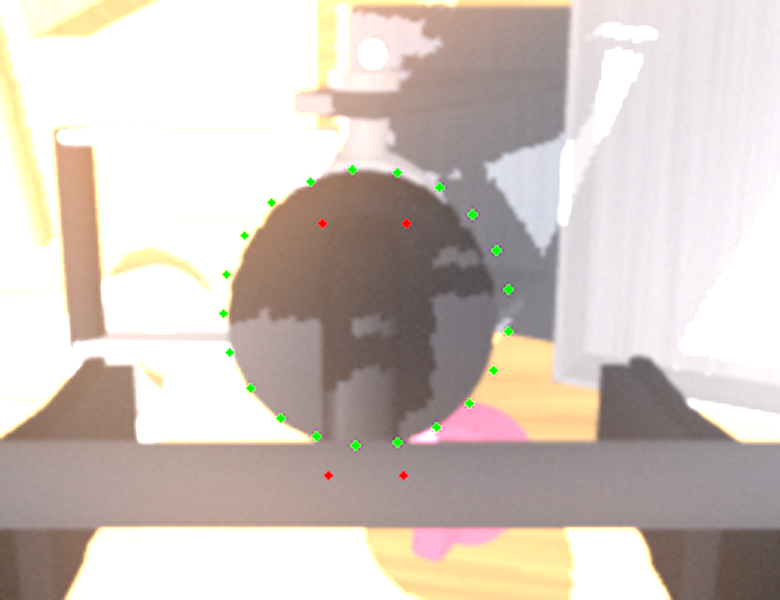

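```bash
python3 -m pendant '[[[-0.1,-0.1,2],[0,-0.2,0],0],[[-0.1,-0.1,4],[0,-0.2,0],0],[[-0.1,-0.1,5],[0,-0.2,0],0],[[-0.1,-0.1,6.1],[0,-0.2,0],0],[[-0.1,-0.1,6.1],[0,-0.2,0],0],[[-0.1,-0.1,6.1],[0,-0.2,0],0.7],[[-0.1,-0.1,6.1],[0,-0.2,0],0.7],[[-0.1,-0.1,6.1],[0,-0.2,0],0.7]]' 30 && python3 - <<'E'
from h import *
s=sense();T=pose(s);P,xc,ys,zc=frame()
print(rel(tool(P+zc*.096,-zc,-xc),T),np.round(s["force"],1),np.round(s["torque"],2),np.round(s["joint_pos"],2))
E
python3 -m pendant '[[[0,0,0],[0,0,0],1],[[0,0,0],[0,0,0],1],[[0,0,0],[0,0,0],1],[[0,0,0],[0,0,0],1]]' 50
```

```text
time_s: 4.25
ee_pos: [0.5096, -0.0065, 0.2627]
eef_rot: [0.962, -0.087, 0.022, -0.258]
force: [0.3, -0.3, 0.5]
width: 0.742
([0.05, -0.07, -0.01], [-0.0, 0.0, -0.2]) [ 0.3 -0.3  0.5] [-0.6   0.25 -0.02] [-0.4   0.24  0.76  1.96 -0.73  1.23 -1.06]
time_s: 4.75
ee_pos: [0.5095, -0.0063, 0.2623]
eef_rot: [0.962, -0.087, 0.022, -0.258]
force: [-0.3, -0.2, -1.6]
width: 0.288
```

```bash
python3 -m pendant '[[[0,0,0],[0,0,0],1],[[0,0,0],[0,0,0],1],[[0,0,0],[0,0,0],1]]' 50;  python3 - <<'E'
from h import *
s=sense();np.save("grip1.npy",pose(s));P,xc,ys,zc=frame()
print(rel(tool(P+zc*.096,-zc,-xc)),np.round(s["force"],1),np.round(s["torque"],2))
E
```

```text
time_s: 5.12
ee_pos: [0.5095, -0.006, 0.2624]
eef_rot: [0.962, -0.086, 0.022, -0.258]
force: [0.2, 1.4, 0.4]
width: 0.205
([0.08, -0.04, -0.06], [-0.0, 0.1, -0.2]) [0.2 1.4 0.4] [-0.28  0.26  0.03]
```

```bash
python3 -m pendant '[[[0,0,-0.07],[0,0,-10],1],[[0,0,-0.15],[0,0,-20],1],[[0,0,-0.22],[0,0,-30],1],[[0,0,-0.3],[0,0,-40],1],[[0,0,-0.3],[0,0,-40],1]]';  python3 - <<'E'
from h import *
s=sense();P,xc,ys,zc=frame();D=np.linalg.inv(np.load("grip1.npy"))@pose(s)
print(np.round(s["joint_pos"],2),np.round(s["force"],1),np.round(s["torque"],2),D[:3,3]*100,np.degrees(R.from_matrix(D[:3,:3]).as_rotvec()))
E
```

```text
time_s: 5.75
ee_pos: [0.509, -0.0064, 0.2653]
eef_rot: [0.933, 0.247, 0.108, -0.236]
force: [-0.3, 3.1, 1.5]
width: 0.201
[-0.32  0.22  0.67  1.95 -0.7   1.22 -0.39] [-0.3  3.1  1.5] [0.57 0.27 0.11] [-0.04584257 -0.09709728 -0.27296892] [ 1.34912905e-01 -3.87702859e-02 -3.99214193e+01]
```

```bash
python3 -m pendant '[[[0,0,-0.07],[0,0,-10],1],[[0,0,-0.15],[0,0,-20],1],[[0,0,-0.22],[0,0,-30],1],[[0,0,-0.3],[0,0,-40],1],[[0,0,-0.37],[0,0,-50],1],[[0,0,-0.45],[0,0,-60],1],[[0,0,-0.52],[0,0,-70],1],[[0,0,-0.6],[0,0,-80],1],[[0,0,-0.67],[0,0,-90],1],[[0,0,-0.75],[0,0,-100],1],[[0,0,-0.82],[0,0,-110],1],[[0,0,-0.9],[0,0,-120],1],[[0,0,-0.97],[0,0,-130],1],[[0,0,-1.05],[0,0,-140],1],[[0,0,-1.05],[0,0,-140],1]]';  python3 - <<'E'
from h import *
s=sense();P,xc,ys,zc=frame();D=np.linalg.inv(np.load("grip1.npy"))@pose(s)
print(np.round(s["joint_pos"],2),np.round(s["force"],1),np.round(s["torque"],2),D[:3,3]*100,np.degrees(R.from_matrix(D[:3,:3]).as_rotvec()))
E
```

```text
time_s: 7.62
ee_pos: [0.5058, -0.0113, 0.2732]
eef_rot: [0.087, 0.962, 0.259, 0.018]
force: [-5.2, 4.8, 0.8]
width: 0.199
[-0.08  0.19  0.38  1.93 -0.64  1.2   1.98] [-5.2  4.8  0.8] [0.52 1.13 0.71] [-0.27377282 -0.0243032  -1.22545431] [ 6.29287066e-01  9.92581286e-02 -1.79864027e+02]
```

```bash
python3 -m pendant '[[[0,0,-0.15],[0,0,-8],1],[[0,0,-0.3],[0,0,-8],1],[[0,0,-0.6],[0,0,-8],1],[[0,0,-0.9],[0,0,-8],1]]';  python3 - <<'E'
from h import *
s=sense();P,xc,ys,zc=frame();D=np.linalg.inv(np.load("grip1.npy"))@pose(s)
print(np.round(s["joint_pos"],2),np.round(s["force"],1),np.round(s["torque"],2),D[:3,3]*100,np.degrees(R.from_matrix(D[:3,:3]).as_rotvec()))
E
```

```text
time_s: 8.12
ee_pos: [0.505, -0.0161, 0.2804]
eef_rot: [0.02, 0.966, 0.257, 0.036]
force: [-4.7, 3.0, -1.9]
width: 0.203
[-0.06  0.18  0.37  1.92 -0.63  1.22  2.11] [-4.7  3.  -1.9] [0.03 0.94 0.53] [-0.26809046  0.03119519 -2.09563922] [-6.00102792e-01 -3.86942023e-02  1.72217501e+02]
```

```bash
python3 -m pendant '[[[0,0,-2],[0,0,0],1],[[0,0,-4],[0,0,0],1],[[0,0,-6],[0,0,0],1],[[0,0,-7],[0,0,0],1],[[0,0,-7],[0,0,0],1],[[0,0,-7],[0,0,0],1]]';  python3 - <<'E'
from h import *
s=sense();P,xc,ys,zc=frame();t=cam("top")
np.save("lift1.npy",pose(s))
D=np.linalg.inv(np.load("grip1.npy"))@pose(s);print(D[:3,3]*100,np.degrees(R.from_matrix(D[:3,:3]).as_rotvec()))
for n,uv in dict(spot=(366,224),mug=(412,250),purple=(352,286),can=(377,155),purple2=(283,155),pink=(236,272)).items():print(n,plane(t,uv,0.0).round(3))
print(np.round(s["force"],1),np.round(s["joint_pos"],2),rel(tool([0.5,-.26,.16],np.array([0,0,-1.]),az(70))))
im=camera("wrist");cv2.imwrite("pics/w3.png",im[:,:,::-1])
E
```

```text
time_s: 8.88
ee_pos: [0.5012, -0.0514, 0.3415]
eef_rot: [0.019, 0.966, 0.256, 0.039]
force: [-0.7, -0.8, -0.8]
width: 0.202
[-0.03830809  0.03735105 -9.15850303] [-1.17657784e-01  4.85596240e-02  1.72062569e+02]
spot [ 0.501 -0.269  0.   ]
mug [ 0.43  -0.398  0.   ]
purple [ 0.326 -0.229  0.   ]
can [ 0.7 -0.3  0. ]
purple2 [ 0.698 -0.03   0.   ]
pink [0.36  0.098 0.   ]
[-0.7 -0.8 -0.8] [-0.03  0.14  0.41  1.82 -0.58  1.35  2.08] ([0.1, -27.12, 5.43], [30.1, -0.7, 17.3])
```

```bash
python3 - <<'E'
from h import *
d=np.array([0,0,-1.])
print(rel(tool([0.52,-.262,.16],d,az(88))),rel(tool([0.52,-.262,.043],d,az(88))))
E
```

```text
([-1.91, -27.26, 5.5], [29.7, 4.0, -0.3]) ([-1.15, -33.06, 15.63], [29.7, 4.0, -0.3])
```

```bash
python3 -m pendant '[[[-0.3,-4,0],[5,0.7,0],1],[[-0.6,-9,1],[10,1.5,0],1],[[-1,-14,2],[15,2,0],1],[[-1.4,-19,3.4],[20,3,0],1],[[-1.7,-24,4.5],[25,3.5,-0.3],1],[[-1.9,-27.3,5.5],[29.7,4,-0.3],1],[[-1.7,-29,8.5],[29.7,4,-0.3],1],[[-1.5,-30.5,11.1],[29.7,4,-0.3],1],[[-1.4,-31.3,12.5],[29.7,4,-0.3],1],[[-1.4,-31.3,12.5],[29.7,4,-0.3],1],[[-1.4,-31.3,12.5],[29.7,4,-0.3],1]]';  python3 - <<'E'
from h import *
s=sense()
print(np.round(s["force"],1),np.round(s["joint_pos"],2),rel(tool([0.52,-.262,.043],np.array([0,0,-1.]),az(88))))
E
```

```text
time_s: 10.3
ee_pos: [0.5217, -0.2633, 0.081]
eef_rot: [0.017, 1.0, -0.0, 0.002]
force: [1.3, -0.5, -0.3]
width: 0.203
[ 1.3 -0.5 -0.3] [ 0.05  0.51  0.47  1.91 -0.32  0.79  2.22] ([0.18, 0.12, 3.8], [-0.0, 0.2, -0.0])
```

```bash
python3 -m pendant '[[[0,0,2],[0,0,0],1],[[0,0,3.2],[0,0,0],1],[[0,0,3.6],[0,0,0],1],[[0,0,3.8],[0,0,0],1],[[0,0,3.8],[0,0,0],1]]';  python3 - <<'E'
from h import *
s=sense()
print(np.round(s["force"],1),s["ee_pos"])
E
```

```text
time_s: 10.92
ee_pos: [0.5213, -0.263, 0.0423]
eef_rot: [0.017, 1.0, 0.0, 0.001]
force: [-0.6, 0.2, -0.9]
width: 0.204
[-0.6  0.2 -0.9] [ 0.52127169 -0.26298771  0.04233065]
```

```bash
python3 -m pendant '[[[0,0,0.1],[0,0,0],1],[[0,0,0.2],[0,0,0],1],[[0,0,0.2],[0,0,0],1]]';  python3 - <<'E'
from h import *
s=sense()
print(np.round(s["force"],1),s["ee_pos"])
E
```

```text
time_s: 11.3
ee_pos: [0.5212, -0.263, 0.0408]
eef_rot: [0.017, 1.0, 0.0, 0.001]
force: [-1.4, 0.2, 5.6]
width: 0.205
[-1.4  0.2  5.6] [ 0.52119862 -0.26298798  0.04083413]
```

```bash
python3 -m pendant '[[[0,0,0.05],[0,0,0],0.5],[[0,0,0.05],[0,0,0],0.5],[[0,0,0.05],[0,0,0],0.5],[[0,0,0.05],[0,0,0],0.5],[[0,0,0],[0,0,0],0.5],[[0,0,-5],[0,0,0],0.5],[[0,0,-11],[0,0,0],0.5],[[0,0,-17],[0,0,0],0.5],[[0,0,-23],[0,0,0],0.5],[[0,0,-29],[0,0,0],0.5],[[0,0,-29],[0,0,0],0.5],[[0,0,-29],[0,0,0],0.5]]';  python3 - <<'E'
from h import *
s=sense();P,xc,ys,zc=frame()
h=P+xc*.1;print(h,rel(tool(h+[0,0,.1],np.array([0,0,-1.]),az(80))))
im=camera("side");cv2.imwrite("pics/s2.png",cv2.resize(im[120:360,200:420],(550,600),interpolation=cv2.INTER_CUBIC)[:,:,::-1])
E
```

```text
time_s: 12.8
ee_pos: [0.5202, -0.2626, 0.3295]
eef_rot: [0.017, 1.0, 0.001, 0.0]
force: [0.1, -0.8, 0.4]
width: 0.501
[0.5338872  0.12646048 0.23      ] ([-0.01, 38.94, -0.01], [0.1, 0.0, 8.0])
```

View pics/s2.png

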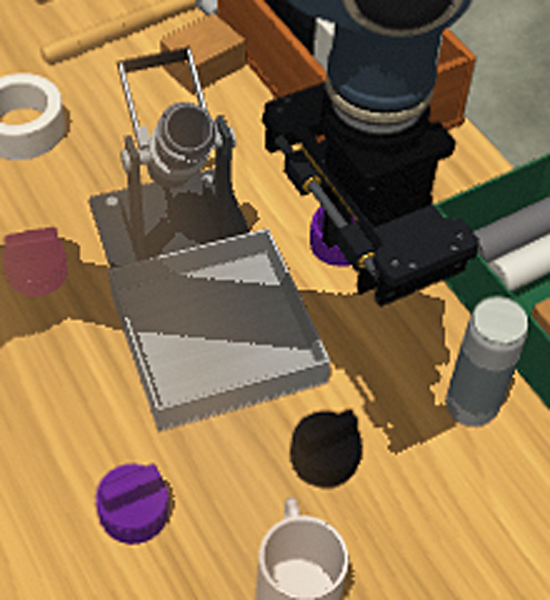

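```bash
python3 -m pendant '[[[0,5,0],[0,0,2],0.3],[[0,11,0],[0,0,3],0.3],[[0,17,0],[0,0,4],0.3],[[0,23,0],[0,0,5],0.3],[[0,29,0],[0,0,6],0.3],[[0,35,0],[0,0,7],0.3],[[0,38.9,0],[0,0,8],0.3],[[0,38.9,0],[0,0,8],0.3],[[0,38.9,0],[0,0,8],0.3]]';  python3 - <<'E'
from h import *
s=sense();P,xc,ys,zc=frame();T=pose(s)
h=P+xc*.1;print(np.round(s["joint_pos"],2),rel(tool(h+[0,0,-.019],np.array([0,0,-1.]),az(80)),T))
im=camera("wrist");c=cam("wrist",T);im2=im.copy()
for k in(-1,0,1):
    q=proj(c,h+k*ys*.035);print(q);cv2.circle(im2,tuple(np.round(q).astype(int).tolist()),2,(255,0,0),-1)
for th in np.arange(0,6.28,.4):cv2.circle(im2,tuple(np.round(proj(c,P+zc*.085+.026*(np.cos(th)*xc+np.sin(th)*ys))).astype(int).tolist()),1,(0,255,0),-1)
cv2.imwrite("pics/w4.png",im2[:,:,::-1])
E
```

```text
time_s: 13.98
ee_pos: [0.5337, 0.1247, 0.3287]
eef_rot: [0.088, 0.996, -0.001, -0.0]
force: [0.4, -0.6, -0.1]
width: 0.704
[-0.61  0.18  0.35  1.71 -0.06  1.27  1.16] ([-0.0, 0.19, 11.77], [-0.1, -0.0, -0.0])
(np.float64(283.34164055651576), np.float64(249.1668484703196))
(np.float64(283.42071790523346), np.float64(211.7894441929065))
(np.float64(283.5050364561348), np.float64(171.83588234621135))
```

View pics/w4.png

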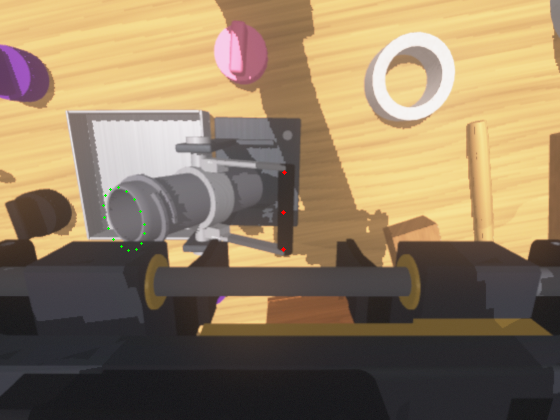

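```bash
python3 -m pendant '[[[0,0.3,5],[0,0,0],0.3],[[0,0.3,9],[0,0,0],0.3],[[0,0.3,11.8],[0,0,0],0.3],[[0,0.3,11.8],[0,0,0],0.9],[[0,0.3,11.8],[0,0,0],0.9],[[0,0.3,11.8],[0,0,0],1],[[0,0.3,11.8],[0,0,0],1],[[0,0.3,11.8],[0,0,0],1],[[0,0.3,11.8],[0,0,0],1]]' 20;  python3 - <<'E'
from h import *
s=sense();P,xc,ys,zc=frame();T=pose(s)
h=P+xc*.1;print(np.round(s["force"],1),rel(tool(h+[0,0,-.019],np.array([0,0,-1.]),az(80)),T))
np.save("hgrip.npy",T)
for d in range(0,113,8):
    a=np.radians(min(d,111.7));H=frame(ang=a);q=np.linalg.inv(tool(h,np.array([0,0,-1.]),az(80)))[:3,:3]@((H[1]-xc)*.1);print(d,(q*100).round(2))
E
```

```text
time_s: 15.15
ee_pos: [0.5347, 0.1272, 0.2125]
eef_rot: [0.088, 0.996, -0.001, 0.001]
force: [-0.8, -4.0, 2.3]
width: 0.151
[-0.8 -4.   2.3] ([0.07, -0.09, 0.15], [-0.1, 0.1, -0.1])
0 [0. 0. 0.]
8 [ 0.   -0.78 -1.16]
16 [ 0.   -1.71 -2.19]
24 [ 0.   -2.78 -3.09]
32 [ 0.01 -3.97 -3.83]
40 [ 0.01 -5.24 -4.4 ]
48 [ 0.01 -6.58 -4.78]
56 [ 0.01 -7.96 -4.98]
64 [ 0.02 -9.36 -4.98]
72 [  0.02 -10.74  -4.78]
80 [  0.02 -12.08  -4.4 ]
88 [  0.02 -13.35  -3.83]
96 [  0.03 -14.54  -3.09]
104 [  0.03 -15.61  -2.19]
112 [  0.03 -16.51  -1.2 ]
```

```bash
python3 -m pendant '[[[0,-0.78,-1.16],[0,0,0],1],[[0,-1.71,-2.19],[0,0,0],1],[[0,-2.78,-3.09],[0,0,0],1],[[0,-3.97,-3.83],[0,0,0],1],[[0,-5.24,-4.4],[0,0,0],1],[[0,-5.24,-4.4],[0,0,0],1]]' 20;  python3 - <<'E'
from h import *
s=sense();P,xc,ys,zc=frame();D=np.linalg.inv(np.load("hgrip.npy"))@pose(s)
print(np.round(s["force"],1),D[:3,3]*100,s["width"],np.round(s["joint_pos"],2))
E
```

```text
time_s: 15.9
ee_pos: [0.526, 0.082, 0.2579]
eef_rot: [0.086, 0.996, 0.004, 0.001]
force: [-1.4, 7.6, 4.8]
width: 0.15
[-1.4  7.6  4.8] [ 0.06066544 -4.61139783 -4.53593035] 0.150453436411567 [-0.54  0.2   0.37  1.85 -0.09  1.1   1.26]
```

```bash
python3 -m pendant '[[[0,-1.34,-0.38],[0,0,0],1],[[0,-2.72,-0.58],[0,0,0],1],[[0,-4.12,-0.58],[0,0,0],1],[[0,-5.5,-0.38],[0,0,0],1],[[0,-6.84,0],[0,0,0],1],[[0,-7.5,0.27],[0,0,0],1],[[0,-8.11,0.57],[0,0,0],1],[[0,-8.7,0.92],[0,0,0],1],[[0,-9.3,1.31],[0,0,0],1],[[0,-9.85,1.74],[0,0,0],1],[[0,-10.37,2.21],[0,0,0],1],[[0,-10.85,2.68],[0,0,0],1],[[0,-11.25,3.15],[0,0,0],1],[[0,-11.4,3.4],[0,0,0],1],[[0,-11.4,3.4],[0,0,0],1]]' 20;  python3 - <<'E'
from h import *
s=sense();P,xc,ys,zc=frame();D=np.linalg.inv(np.load("hgrip.npy"))@pose(s)
print(np.round(s["force"],1),D[:3,3]*100,s["width"],np.round(s["joint_pos"],2))
a=camera("side");b=camera("top")
a=cv2.resize(a[130:300,220:350],(459,600));b=cv2.resize(b[175:275,255:345],(341,379))
c=np.zeros((600,800,3),np.uint8);c[:,:459]=a;c[:379,459:]=b
cv2.imwrite("pics/tip.png",c[:,:,::-1])
E
```

```text
time_s: 17.77
ee_pos: [0.5046, -0.0332, 0.2231]
eef_rot: [0.087, 0.996, 0.002, -0.001]
force: [-5.4, 3.7, 7.9]
width: 0.146
[-5.4  3.7  7.9] [  0.16209579 -16.326491    -1.03770961] 0.14621416876269575 [-0.39  0.2   0.44  1.95 -0.1   1.02  1.49]
```

View pics/tip.png

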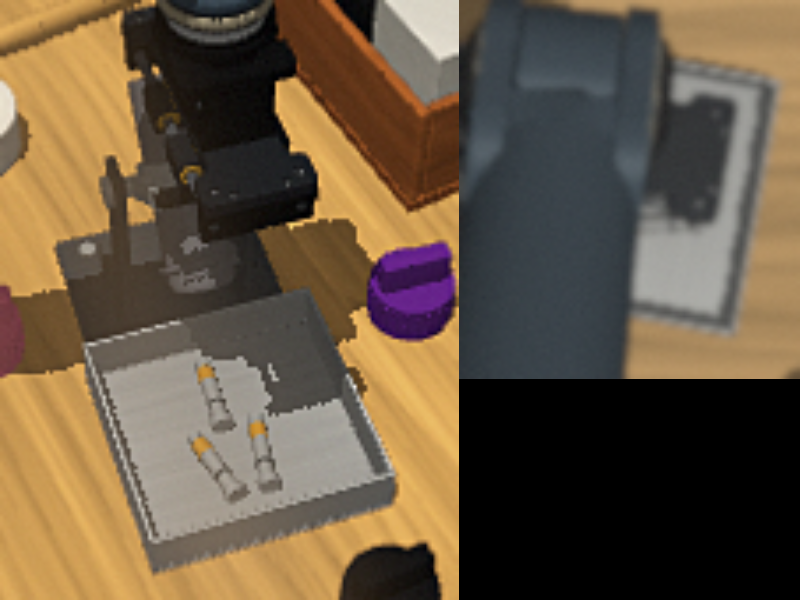

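```bash
python3 -m pendant '[[[0,1.03,-1.19],[0,0,0],1],[[0,2.1,-2.09],[0,0,0],1],[[0,3.29,-2.83],[0,0,0],1],[[0,4.56,-3.4],[0,0,0],1],[[0,5.9,-3.78],[0,0,0],1],[[0,7.28,-3.98],[0,0,0],1],[[0,8.68,-3.98],[0,0,0],1],[[0,10.06,-3.78],[0,0,0],1],[[0,11.4,-3.4],[0,0,0],1],[[0,12.67,-2.83],[0,0,0],1],[[0,13.86,-2.09],[0,0,0],1],[[0,14.93,-1.19],[0,0,0],1],[[0,15.86,-0.16],[0,0,0],1],[[0,16.64,1.0],[0,0,0],1],[[0,16.9,1.5],[0,0,0],1],[[0,17.1,1.9],[0,0,0],1],[[0,17.1,1.9],[0,0,0],1],[[0,17.1,1.9],[0,0,0],1]]' 20;  python3 - <<'E'
from h import *
s=sense();P,xc,ys,zc=frame();D=np.linalg.inv(np.load("hgrip.npy"))@pose(s)
print(np.round(s["force"],1),D[:3,3]*100,s["width"])
E
```

```text
time_s: 20.12
ee_pos: [0.5387, 0.1265, 0.2073]
eef_rot: [0.09, 0.996, -0.003, 0.004]
force: [-2.1, -16.1, 11.5]
width: 0.154
[ -2.1 -16.1  11.5] [-0.4027587   0.00210574  0.52088436] 0.15374485793868042
```

```bash
python3 -m pendant '[[[0,-0.4,-0.7],[0,0,0],1],[[0,-0.4,-0.7],[0,0,0],0.4],[[0,-0.4,-0.7],[0,0,0],0.4],[[0,-0.4,-0.7],[0,0,0],0.4],[[0,-0.4,-0.7],[0,0,0],0.4],[[0,-0.4,-4],[0,0,0],0.4],[[0,-0.4,-8],[0,0,0],0.4],[[0,-0.4,-12.5],[0,0,0],0.4],[[0,-0.4,-12.5],[0,0,0],0.4],[[0,-0.4,-12.5],[0,0,0],0.4]]';  python3 - <<'E'
from h import *
s=sense();P,xc,ys,zc=frame();T=pose(s)
print(np.round(s["force"],1),rel(tool([.5212,-.263,.33],np.array([0,0,-1.]),az(88)),T))
im=camera("wrist");c=cam("wrist",T)
h=P+xc*.1
print([np.round(proj(c,h+k*ys*.035),1).tolist() for k in(-1,0,1)])
m=(im.max(2)<60).astype(np.uint8);m[:150]=0;m[243:]=0;m[:,:260]=0;m[:,320:]=0
n,l,st,ce=cv2.connectedComponentsWithStats(m);print(st[1:],ce[1:].round(1))
E
```

```text
time_s: 21.38
ee_pos: [0.5343, 0.1298, 0.3277]
eef_rot: [0.087, 0.996, 0.0, 0.0]
force: [-0.3, -0.4, 0.1]
width: 0.598
[-0.3 -0.4  0.1] ([-5.5, -38.92, -0.26], [0.0, 0.0, -8.0])
[[277.4, 249.7], [277.3, 212.2], [277.3, 172.1]]
[[270 166  15  37 364]
 [280 197   1   1   1]
 [278 198   1   1   1]
 [282 199   1   1   1]
 [277 202   3   2   3]
 [273 205   1   1   1]] [[276.4 183.7]
 [280.  197. ]
 [278.  198. ]
 [282.  199. ]
 [278.  202.7]
 [273.  205. ]]
```

```bash
python3 - <<'E'
from h import *
im=cv2.imread("pics/w4.png")
m=(im.max(2)<60).astype(np.uint8);m[:150]=0;m[243:]=0;m[:,:260]=0;m[:,320:]=0
n,l,st,ce=cv2.connectedComponentsWithStats(m);i=st[1:,4].argmax()+1;print(st[i],ce[i].round(1))
E
python3 -m pendant '[[[-0.8,-5,0],[0,0,-2],0.4],[[-1.6,-11,0],[0,0,-3],0.4],[[-2.4,-17,0],[0,0,-4],0.4],[[-3.2,-23,0],[0,0,-5],0.4],[[-4,-29,0],[0,0,-6],0.4],[[-4.8,-35,0],[0,0,-7],0.4],[[-5.5,-38.9,0],[0,0,-8],0.4],[[-5.5,-38.9,5],[0,0,-8],0.4],[[-5.5,-38.9,11],[0,0,-8],0.4],[[-5.5,-38.9,15],[0,0,-8],0.4],[[-5.5,-38.9,15],[0,0,-8],0.4],[[-5.5,-38.9,15],[0,0,-8],0.4]]';  python3 - <<'E'
from h import *
s=sense();T=pose(s)
print(rel(tool([.5212,-.263,.041],np.array([0,0,-1.]),az(88)),T))
im=camera("wrist");c=cam("wrist",T)
b=az(-2)*.03
for p in([.5212,-.263,.068],):print(np.round([proj(c,np.array(p)+k*b) for k in(-1,0,1)],1))
cv2.imwrite("pics/w5.png",np.clip(im[:,:,::-1].astype(int)*1.5,0,255).astype(np.uint8))
E
```

```text
[278 164  16  47 540] [285.6 186.9]
time_s: 22.92
ee_pos: [0.5223, -0.2637, 0.179]
eef_rot: [0.018, 1.0, -0.0, 0.001]
force: [-0.6, -0.1, -0.4]
width: 0.601
([0.14, 0.08, 13.8], [-0.0, 0.1, -0.0])
[[282.1 173.9]
 [282.1 206.7]
 [282.1 237.7]]
```

View pics/w5.png

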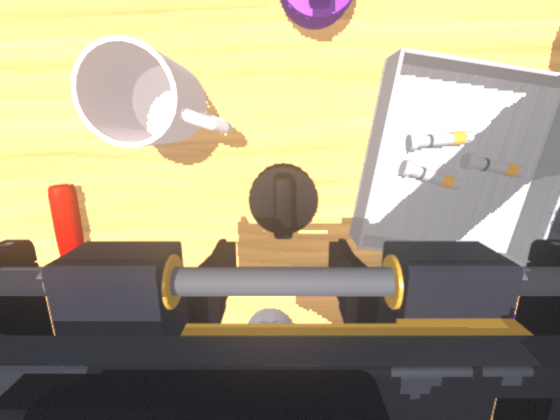

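```bash
python3 -m pendant '[[[0,0,-6],[0,0,0],1],[[0,0,-12],[0,0,0],1],[[0,0,-15.5],[0,0,0],1],[[0.4,6,-15.5],[0,0,0],1],[[0.4,12,-15.5],[0,0,0],1],[[0.4,18,-15.5],[0,0,0],1],[[0.4,24,-15.5],[0,0,0],1],[[0,30,-15.5],[0,0,0],1],[[-0.5,35,-15.5],[0,0,0],1],[[-1,39,-15.5],[0,0,0],1],[[-1,39,-12],[0,0,0],1],[[-1,39,-9],[0,0,0],1],[[-1,39,-8],[0,0,0],1],[[-1,39,-8],[0,0,0],1],[[-1,39,-8],[0,0,0],1]]';  python3 - <<'E'
from h import *
s=sense();P,xc,ys,zc=frame();h=P+xc*.1
print(h,s["width"],np.round(s["force"],1),rel(tool(h+[0,0,.007],np.array([0,0,-1.]),az(88))))
E
```

```text
time_s: 24.85
ee_pos: [0.5461, 0.1262, 0.26]
eef_rot: [0.018, 1.0, 0.001, 0.002]
force: [-0.2, 0.4, -0.4]
width: 0.007
[0.5338872  0.12646048 0.23      ] 0.007372635115098877 [-0.2  0.4 -0.4] ([1.23, -0.02, 2.29], [0.1, 0.3, -0.0])
```

```bash
python3 -m pendant '[[[1.2,0,1.2],[0,0,0],1],[[1.2,0,1.8],[0,0,0],1],[[1.2,0,2.1],[0,0,0],1],[[1.2,0,2.3],[0,0,0],1],[[1.2,0,2.5],[0,0,0],1],[[1.2,0,2.5],[0,0,0],1]]'; python3 -m pendant '[[[0,0,0.15],[0,0,0],1],[[0,0,0.3],[0,0,0],1],[[0,0,0.3],[0,0,0],1]]'
```

```text
time_s: 25.6
ee_pos: [0.5338, 0.129, 0.2371]
eef_rot: [0.017, 1.0, 0.003, 0.002]
force: [-7.6, 2.1, 16.9]
width: 0.005
time_s: 25.98
ee_pos: [0.5339, 0.129, 0.2369]
eef_rot: [0.017, 1.0, 0.003, 0.002]
force: [-12.7, 0.9, 32.0]
width: 0.005
```

```bash
python3 -m pendant '[[[0,0,-3],[0,0,0],0.4],[[0,0,-9],[0,0,0],0.4],[[0,-5,-9.5],[0,0,0],0.4],[[0,-11,-9.5],[0,0,0],0.4],[[-0.3,-17,-9.5],[0,0,0],0.4],[[-0.6,-23,-9.5],[0,0,0],0.4],[[-0.2,-29,-9.5],[0,0,0],0.4],[[-0.1,-35,-9.5],[0,0,0],0.4],[[-0.1,-39,-9.5],[0,0,0],0.4],[[-0.1,-39.2,-4],[0,0,0],0.4],[[-0.1,-39.2,2],[0,0,0],0.4],[[-0.1,-39.2,8],[0,0,0],0.4],[[-0.1,-39.2,10],[0,0,0],0.4],[[-0.1,-39.2,10],[0,0,0],0.4],[[-0.1,-39.2,10],[0,0,0],0.4]]' 50;  python3 - <<'E'
from h import *
s=sense()
print(np.round(s["force"],1),rel(tool([.5212,-.263,.042],np.array([0,0,-1.]),az(88))))
E
```

```text
time_s: 27.85
ee_pos: [0.5219, -0.2661, 0.1315]
eef_rot: [0.017, 1.0, -0.0, 0.002]
force: [0.6, 0.2, 0.5]
width: 0.603
[0.6 0.2 0.5] ([0.12, 0.31, 8.95], [-0.1, 0.2, 0.0])
```

```bash
python3 -m pendant '[[[0.1,0.3,4],[0,0.2,0],0.4],[[0.1,0.3,8],[0,0.2,0],0.4],[[0.1,0.3,8.9],[0,0.2,0],0.4],[[0.1,0.3,8.9],[0,0.2,0],1],[[0.1,0.3,8.9],[0,0.2,0],1],[[0.1,0.3,8.9],[0,0.2,0],1],[[0.1,0.3,8.9],[0,0.2,0],1],[[0.1,0.3,8.9],[0,0.2,0],1],[[0.1,0.3,8.9],[0,0.2,0],1]]' 50;  python3 - <<'E'
from h import *
s=sense();print(np.round(s["force"],1),s["width"],s["ee_pos"])
E
python3 -m pendant '[[[0,0,-4],[0,0,0],1],[[0,0,-8],[0,0,0],1],[[0,0,-12],[0,0,0],1],[[0,0,-12],[0,0,0],1],[[0,0,-12],[0,0,0],1]]' 50;  python3 - <<'E'
from h import *
print(sense()["width"],rel(np.load("lift1.npy")))
E
```

```text
time_s: 28.98
ee_pos: [0.5202, -0.2622, 0.0416]
eef_rot: [0.017, 1.0, 0.0, -0.001]
force: [-0.7, 1.8, 6.6]
width: 0.201
[-0.7  1.8  6.6] 0.20121884829813927 [ 0.52023102 -0.2622343   0.04162527]
time_s: 29.6
ee_pos: [0.5195, -0.2616, 0.1601]
eef_rot: [0.017, 1.0, 0.001, -0.002]
force: [-0.0, 1.1, -1.6]
width: 0.202
0.2015540626718297 ([2.62, 20.97, -18.11], [-29.7, -4.2, 0.3])
```

```bash
python3 -m pendant '[[[0.3,2,-5],[0,0,0],1],[[0.6,4,-10],[-3,-0.5,0],1],[[1,6,-15],[-10,-1.5,0],1],[[1.5,10,-18.1],[-18,-2.5,0],1],[[2,14,-18.1],[-25,-3.5,0.3],1],[[2.4,18,-18.1],[-29.7,-4.2,0.3],1],[[2.6,21,-18.1],[-29.7,-4.2,0.3],1],[[2.6,21,-18.1],[-29.7,-4.2,0.3],1],[[2.6,21,-18.1],[-29.7,-4.2,0.3],1]]';  python3 - <<'E'
from h import *
s=sense();D=np.linalg.inv(np.load("grip1.npy"))@pose(s);print((D[:3,3]*100).round(2),np.degrees(R.from_matrix(D[:3,:3]).as_rotvec()).round(1),np.round(s["force"],1))
print(rel(np.load("lift1.npy")))
G=np.load("grip1.npy");W=np.eye(4);W[:3,:3]=R.from_rotvec([0,0,-np.radians(188)]).as_matrix()
for z in(2.5,1.8,1.4):
    W[2,3]=-z/100;print(z,rel(G@W))
E
```

```text
time_s: 30.72
ee_pos: [0.5016, -0.052, 0.341]
eef_rot: [0.02, 0.966, 0.255, 0.039]
force: [0.2, 0.1, -0.2]
width: 0.205
[ 0.01  0.11 -9.14] [-1.000e-01  1.000e-01  1.721e+02] [ 0.2  0.1 -0.2]
([0.04, 0.08, -0.02], [-0.0, 0.0, -0.1])
2.5 ([-0.01, 0.12, 6.64], [-0.1, -0.1, -0.1])
1.8 ([-0.01, 0.12, 7.34], [-0.1, -0.1, -0.1])
1.4 ([-0.01, 0.12, 7.74], [-0.1, -0.1, -0.1])
```

```bash
python3 -m pendant '[[[0.27,0.1,2],[0,0,0],1],[[0.27,0.1,3.5],[0,0,0],1],[[0.27,0.1,4.5],[0,0,0],1],[[0.27,0.1,5.5],[0,0,0],1],[[0.27,0.1,6.6],[0,0,0],1],[[0.27,0.1,7.1],[0,0,0],1],[[0.27,0.1,7.1],[0,0,0],1]]';  python3 - <<'E'
from h import *
s=sense();D=np.linalg.inv(np.load("grip1.npy"))@pose(s);print((D[:3,3]*100).round(2),np.degrees(R.from_matrix(D[:3,:3]).as_rotvec()).round(1),np.round(s["force"],1),np.round(s["torque"],2))
E
```

```text
time_s: 31.6
ee_pos: [0.5043, -0.0145, 0.2804]
eef_rot: [0.019, 0.966, 0.256, 0.038]
force: [-2.7, 1.7, -1.3]
width: 0.206
[-0.36 -0.09 -2.02] [ -0.2  -0.  172. ] [-2.7  1.7 -1.3] [-0.21  0.79  0.45]
```

Small forces, so it is on the neck. Lower to the thread start.

```bash
python3 -m pendant '[[[0,0,0.3],[0,0,0],1],[[0,0,0.5],[0,0,0],1],[[0,0,0.6],[0,0,0],1],[[0,0,0.6],[0,0,0],1]]';  python3 - <<'E'
from h import *
s=sense();D=np.linalg.inv(np.load("grip1.npy"))@pose(s);print((D[:3,3]*100).round(2),np.degrees(R.from_matrix(D[:3,:3]).as_rotvec()).round(1),np.round(s["force"],1),np.round(s["torque"],2))
E
```

```text
time_s: 32.1
ee_pos: [0.5047, -0.0122, 0.2756]
eef_rot: [0.019, 0.966, 0.256, 0.039]
force: [-4.8, 1.4, 0.9]
width: 0.204
[-0.36 -0.06 -1.49] [ -0.2  -0.  172.1] [-4.8  1.4  0.9] [-0.07  1.39  0.71]
```

```bash
python3 -m pendant '[[[0,0.02,0.15],[0,0,10],1],[[-0.01,0.05,0.25],[0,0,20],1],[[-0.02,0.07,0.35],[0,0,30],1],[[-0.03,0.09,0.42],[0,0,40],1],[[-0.03,0.09,0.42],[0,0,40],1]]';  python3 - <<'E'
from h import *
s=sense();D=np.linalg.inv(np.load("grip1.npy"))@pose(s);print((D[:3,3]*100).round(2),np.degrees(R.from_matrix(D[:3,:3]).as_rotvec()).round(1),np.round(s["force"],1),np.round(s["torque"],2),s["width"])
E
```

```text
time_s: 32.72
ee_pos: [0.5056, -0.0083, 0.2725]
eef_rot: [0.349, 0.901, 0.255, -0.052]
force: [-5.0, 3.3, 0.4]
width: 0.204
[-0.35 -0.24 -1.02] [   0.2    0.  -147.9] [-5.   3.3  0.4] [0.36 1.18 0.63] 0.20411519290601615
```

```bash
python3 -m pendant '[[[0,0.02,0.07],[0,0,10],1],[[-0.01,0.05,0.15],[0,0,20],1],[[-0.02,0.07,0.22],[0,0,30],1],[[-0.03,0.09,0.3],[0,0,40],1],[[-0.05,0.1,0.37],[0,0,50],1],[[-0.07,0.12,0.45],[0,0,60],1],[[-0.09,0.13,0.52],[0,0,70],1],[[-0.11,0.13,0.6],[0,0,80],1],[[-0.13,0.13,0.67],[0,0,90],1],[[-0.16,0.13,0.75],[0,0,100],1],[[-0.16,0.13,0.75],[0,0,100],1]]';  python3 - <<'E'
from h import *
s=sense();D=np.linalg.inv(np.load("grip1.npy"))@pose(s);print((D[:3,3]*100).round(2),np.degrees(R.from_matrix(D[:3,:3]).as_rotvec()).round(1),np.round(s["force"],1),np.round(s["torque"],2),s["width"],s["joint_pos"][6])
E
```

```text
time_s: 34.1
ee_pos: [0.5103, -0.0056, 0.2667]
eef_rot: [0.914, 0.313, 0.126, -0.226]
force: [-0.1, 3.4, 0.6]
width: 0.201
[ 0.07 -0.26 -0.35] [ -0.    0.1 -48.1] [-0.1  3.4  0.6] [0.13 0.27 0.08] 0.201052055563594 -0.23695509374625642
```

```bash
python3 -m pendant '[[[0,0.02,0.07],[0,0,10],1],[[-0.01,0.05,0.15],[0,0,20],1],[[-0.02,0.07,0.22],[0,0,30],1],[[-0.03,0.09,0.3],[0,0,40],1],[[-0.05,0.1,0.36],[0,0,48],1],[[-0.05,0.1,0.36],[0,0,48],1]]' 60;  python3 - <<'E'
from h import *
s=sense();D=np.linalg.inv(np.load("grip1.npy"))@pose(s);t=np.array(s["torque"]);z=pose(s)[:3,2]
print((D[:3,3]*100).round(2),np.degrees(R.from_matrix(D[:3,:3]).as_rotvec()).round(1),np.round(s["force"],1),t.round(2),t@z,s["width"])
E
```

```text
time_s: 34.85
ee_pos: [0.511, -0.0066, 0.2633]
eef_rot: [0.962, -0.086, 0.024, -0.257]
force: [-1.6, -0.9, 3.5]
width: 0.202
[ 0.16 -0.01 -0.09] [-0.1  0.3 -0.2] [-1.6 -0.9  3.5] [-0.5   0.26 -0.08] 0.1509611806058212 0.20228279689859208
```

```bash
cat > chk.py <<'E'
from h import *
s=sense();D=np.linalg.inv(np.load("grip1.npy"))@pose(s);t=np.array(s["torque"]);z=pose(s)[:3,2]
print((D[:3,3]*100).round(2),np.degrees(R.from_matrix(D[:3,:3]).as_rotvec()).round(1),np.round(s["force"],1),t.round(2),round(t@z,2),s["width"])
E
python3 -m pendant '[[[0,0,0.05],[0,0,3],1],[[0,0,0.08],[0,0,6],1],[[0,0,0.08],[0,0,6],1]]' 60; python3 chk.py;python3 -m pendant '[[[0,0,0.05],[0,0,3],1],[[0,0,0.08],[0,0,6],1],[[0,0,0.08],[0,0,6],1]]' 60; python3 chk.py
```

```text
time_s: 35.22
ee_pos: [0.5107, -0.0064, 0.2632]
eef_rot: [0.957, -0.135, 0.011, -0.258]
force: [-2.8, -2.2, 7.3]
width: 0.205
[ 0.12 -0.02 -0.07] [-0.1  0.2  5.7] [-2.8 -2.2  7.3] [-0.37  0.45  0.57] -0.31 0.20529870529430888
time_s: 35.6
ee_pos: [0.5106, -0.0065, 0.263]
eef_rot: [0.948, -0.184, -0.003, -0.258]
force: [-5.3, -4.1, 10.3]
width: 0.204
[ 0.11  0.   -0.06] [-0.1  0.2 11.6] [-5.3 -4.1 10.3] [-0.39  0.44  1.16] -0.83 0.20391655919099608
```

```bash
python3 -m pendant '[[[0,0,0],[0,0,0],0.5],[[0,0,0],[0,0,0],0.5],[[0,0,0],[0,0,0],0.5],[[0,0,0],[0,0,0],0.3],[[0,0,0],[0,0,0],0.3],[[0,0,-3],[0,0,0],0.3],[[0,0,-6],[0,0,0],0.3],[[0,0,-9],[0,0,0],0.3],[[0,0,-12],[0,0,0],0.3],[[0,0,-12],[0,0,0],0.3],[[0,0,-12],[0,0,0],0.3]]'; python3 - <<'E'
from h import *
s=sense();T=pose(s);P,xc,ys,zc=frame()
im=camera("wrist");c=cam("wrist",T);im2=im.copy()
for q in [P+zc*.123+a*ys*.03+b*xc*.009 for a in(-1,1) for b in(-1,1)]:cv2.circle(im2,tuple(np.round(proj(c,q)).astype(int).tolist()),1,(255,0,0),-1)
for th in np.arange(0,6.28,.3):cv2.circle(im2,tuple(np.round(proj(c,P+zc*.091+.037*(np.cos(th)*xc+np.sin(th)*ys))).astype(int).tolist()),1,(0,255,0),-1)
o=cv2.resize(im2[110:310,150:410],(780,600),interpolation=cv2.INTER_CUBIC)[:,:,::-1]
cv2.imwrite("pics/w6.png",np.clip(o.astype(int)*2,0,255).astype(np.uint8))
E
```

```text
time_s: 36.98
ee_pos: [0.4991, -0.0629, 0.3642]
eef_rot: [0.948, -0.187, -0.006, -0.259]
force: [0.0, -0.5, 0.0]
width: 0.698
```

View pics/w6.png

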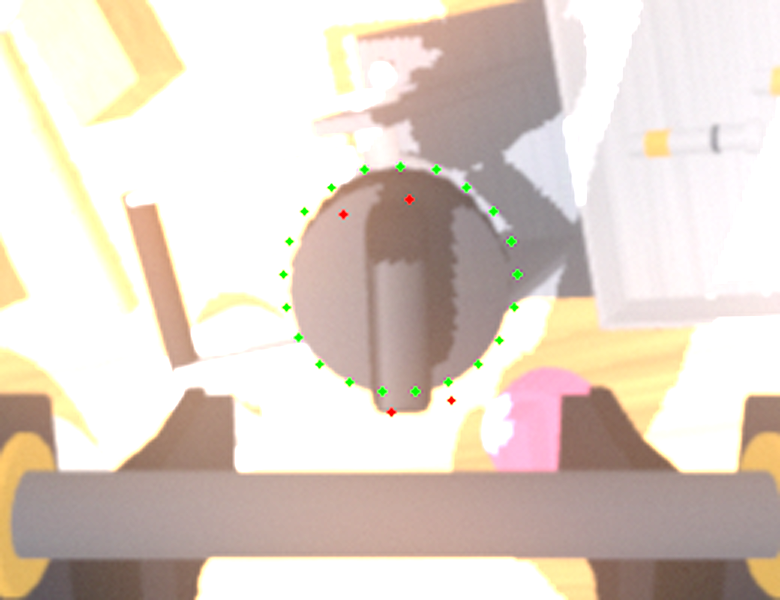

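```bash
python3 - <<'E'
from h import *
T=pose();A=T.copy();A[:3,3]=[.47,-.38,.42];print(rel(A))
E
```

```text
([7.81, 23.58, -20.75], [0.0, -0.0, -0.0])
```

```bash
python3 -m pendant '[[[0,0,-5],[0,0,0],0.3],[[1,4,-8],[0,0,0],0.3],[[3,9,-11],[0,0,0],0.3],[[5,14,-14],[0,0,0],0.3],[[6.5,19,-17.5],[0,0,0],0.3],[[7.8,23.6,-20.7],[0,0,0],0.3],[[7.8,23.6,-20.7],[0,0,0],0.3],[[7.8,23.6,-20.7],[0,0,0],0.3]]'; python3 - <<'E'
from h import *
a=camera("side");b=camera("top");np.save("pics/side9.npy",a);np.save("pics/top9.npy",b)
for n,im,box in(("side",a,(262,155,300,192)),("top",b,(248,188,284,226))):
    o=np.load(f"pics/{n}0.npy");x0,y0,x1,y1=box
    A=cv2.cvtColor(o,cv2.COLOR_RGB2GRAY)[y0:y1,x0:x1].astype(np.float32);B=cv2.cvtColor(im,cv2.COLOR_RGB2GRAY)[y0:y1,x0:x1].astype(np.float32)
    m=lambda X:(X<60).astype(np.float32)
    print(n,"dark area",m(A).sum(),m(B).sum(),"shift",cv2.phaseCorrelate(m(A),m(B),cv2.createHanningWindow(A.shape[::-1],cv2.CV_32F)))
s0=np.load("pics/side0.npy")[120:300,200:345];s1=a[120:300,200:345]
c=np.hstack([cv2.resize(q,(400,497),interpolation=cv2.INTER_CUBIC) for q in(s0,s1)])
cv2.imwrite("pics/final.png",np.clip(c[:,:,::-1].astype(int)*1.4,0,255).astype(np.uint8))
E
```

```text
time_s: 38.02
ee_pos: [0.4702, -0.3802, 0.4195]
eef_rot: [0.947, -0.187, -0.006, -0.26]
force: [0.5, 0.3, 0.2]
width: 0.7
side dark area 815.0 947.0 shift ((-0.4595862184839916, 0.25015105506460955), 0.7692366662621498)
top dark area 865.0 860.0 shift ((-0.011511151059170999, 0.3275098370581766), 0.950373316473431)
```

View pics/final.png

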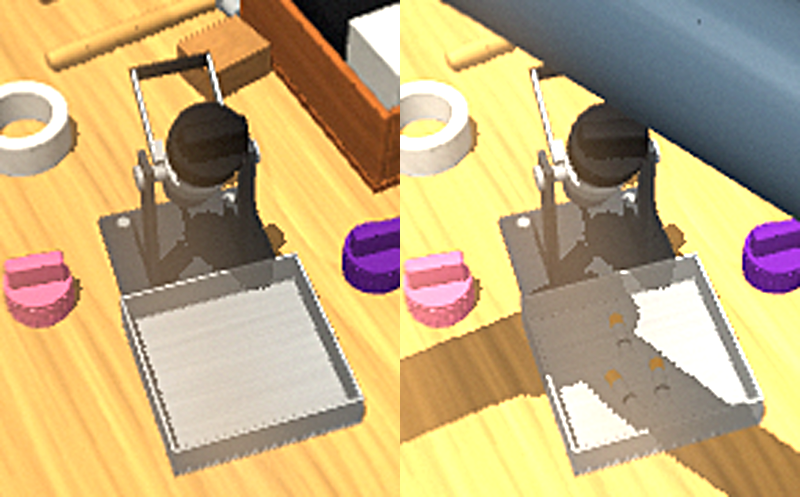

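```bash
python3 -c "
from rig import finish_job;print(finish_job())"
```

```text
the job is handed in; nothing more can be done
None
```

The job is done and handed in at about 38 s; `finish_job` reported no verdict.

- **Cap off:** I unscrewed the cap in one grip, turning it about 188° anticlockwise, and stood it upright on the bench with its bar up.
- **Tipping:** I tipped the canister to its forward stop by the handle. The side picture shows all three anchors in the tray.
- **Swing back:** Letting go of the handle seemed to drag the canister about 3 mm off its rest stop. I went back and pressed the bar down with shut fingers to 32 N. It did not give any further, and the bar's top was at 0.237 m, as expected at the stop.
- **Cap on:** I picked the cap up again and screwed it down. Its downward travel stopped at its starting height, allowing for a grip about 0.8 mm higher. The torque then rose to about 0.8 N m.

**Last checks:** Before-and-after pictures put the cap within half a pixel (about 1 mm) of its starting place. The canister and the neighbouring things in view had not moved, the anchors were in the tray, and the arm was clear of everything.

**What disagreed:**
- The cap's bar ended about 11° clockwise of where it started, though the cap's height matches. I take this to be thread play taken up by tightening.
- The dark area in the side picture differs from the start (947 against 815 pixels), probably because of the arm's shadow.
- In the last side picture the arm hid part of the hammer and the box, so I did not recheck those two.

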